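# Slide a slate slab out over the end of a kitchen shelf

### The job

With your fingertips, slide the dark slate slab along the oak shelf until about a third of its length sticks out past the shelf's free end (the end away from the white basket), so that a hand can get hold of its edge there. Push it steadily without lifting or tipping it, and leave it lying flat and square to the shelf with your hand clear. Leave the basket (front shut), the green dish, the bottle opener and the pump dispenser where they are.

Things in the scene. Friction and masses are not known exactly. Their poses are not given: they have to be found in the camera images.
- shelf: low oak-veneer riser shelf, fixed to the worktop: a board 280 mm deep (its x) by 640 mm long (its y) and 18 mm thick, on two white frames 260 mm either side of its middle; its top is 100 mm above the worktop. Origin: worktop level, under the middle of the board; z up. Its long way is its y axis; the free end is the +y end (320 mm from the origin), the basket stands at the -y end. It has no lip at any edge
- shelf_free_end (a point): middle of the board's top edge at the free (+y) end: 320 mm along the shelf's y from its origin, 100 mm above the worktop; axes as the shelf's
- slab: dark grey slate serving slab, loose, lying flat on the shelf: 120 mm (its x) by 180 mm (its y, lengthwise along the shelf) by 8 mm thick, 0.35 to 0.6 kg. Origin: middle of its underside; z up. It starts turned up to about 0.3 rad from square with the shelf, its +y end towards the free end, with at least 90 mm of clear board between it and the basket
- basket: white plastic slatted basket, loose, at the -y end of the shelf: 130 (x) by 120 (y) by 110 mm high. Origin: middle of its underside; its tilt-out front is on its -x side
- basket_front (a joint): tilt-out front of the basket, hinged at its lower edge: 0 = shut (as it starts), grows to 0.7 rad as it tilts out
- dish: green ceramic dish, loose, beside the basket at the -y end of the shelf: 100 mm across the rim, 30 mm high. Origin: middle of its underside
- opener: chrome bottle opener, loose, lying along the back (+x) edge of the shelf beside the slab's way: 109 mm long (its y), 30 mm wide at the ring, 5 mm thick. Origin: underside, near the middle of its length
- dispenser: stainless steel pump dispenser, empty and closed, loose, standing on the worktop behind (+x of) the shelf: 68 mm across, 164 mm high, with a short spout towards its -x. Origin: middle of its underside
Mind the look-alikes: they are no part of the job. Of the things like the basket, leave any that is pink or yellow; of the rest the larger one is meant.

How it is judged:
On the way:
1. the slab, pushed by the fingers, begins to show past the free end (5 to 40 mm out) (y of slab in the frame of shelf between 0.235 and 0.27 m and contact force between slab and the fingers above 0.2 N).
At the end, for the whole second after the job is handed in: The slab lies still and flat on the shelf top with 45 to 75 mm of its 180 mm length past the free end, square to the shelf within 8 degrees and not sticking out over the front or back edge; basket (front shut), dish, opener and dispenser are within 15 mm of where they stood (y of slab in the frame of shelf between 0.275 and 0.305 m and x of slab in the frame of shelf between -0.075 and 0.075 m and z of slab in the frame of shelf between 0.097 and 0.103 m and angle between the y axis of slab and the y axis of shelf, either way round below 0.14 rad and angle between slab's own z axis and vertical below 0.03 rad and linear speed of slab below 0.01 m/s and value of joint basket_front below 0.08 rad and distance of each of basket, dish, opener, dispenser from where it was at the start of the episode below 0.015 m); the robot touches nothing.
It fails at once if the slab is lifted off the shelf (z of slab in the frame of shelf above 0.107 m).
It fails at once if the slab is tipped (angle between slab's own z axis and vertical above 0.09 rad).
It fails at once if the slab is shoved off at speed instead of pushed steadily (linear speed of slab above 0.5 m/s).
It fails at once if the basket, dish, opener or dispenser is moved, or the basket's front opened (distance of any of basket, dish, opener, dispenser from where it was at the start of the episode above 0.015 m or value of joint basket_front above 0.08 rad).
It also fails if it takes over 48 s, if anything falls off the work surface, if the arm or the gripper's body presses on something with over 40 N, if the wrist force passes 120 N, or if a joint passes its speed limit or range.

### The arm

A 6-joint arm with a two-finger parallel gripper is mounted at the origin on the work surface. World frame = base frame: x ahead of the robot, y to its left, z up, the work surface at z = 0. Lengths are in m, angles in rad, forces in N, time in s.
With the tool pointing down it reaches from about 0.375 to 0.925 m from the base axis. Payload 5.7 kg.
Tool frame: the origin (TCP) lies on the centre line of the jaws, within the pads' length; the fingertips stand 25 mm ahead of it and the grasp point (between the pads) lies 6 mm ahead of it (tip_reach is the distance from the TCP to the fingertips, in m); z points along the fingers, y is the line along which they close (so a half turn about z gives the same grasp; the last joint's range is limited). The gripper opens to 85 mm and grips with 20 to 120 N. Pads are 22 mm wide; open, the fingers measure 114 mm over their backs; the gripper's body (76 mm by 85 mm) begins 54 mm behind the grasp point. The pads swing forward as they close: fully open they stand 13 mm farther back than shut.
Start: joints at [-1.261, 0.359, 1.51, -0, 1.272, -0.115], TCP at [0.247, -0.547, 0.256] pointing down, gripper open.
Joint ranges: [-2.97, 2.97], [-1.01, 2.36], [0.21, 2.38], [-0.96, 4.11], [0.2, 2.71], [-2.98, 2.98]. Speed limits (rad/s): [2.39, 2.39, 3.14, 3.14, 3.14, 3.14].

### API

Orientations are given as a 3x3 rotation matrix whose columns are the frame's x, y, z axes.
In Python, from station import * gives the robot as it stands.
- The arm moves only by the tool arm_command, never from a script. Its argument "increments" is a list of rows, each an object with "xyz": the shift along the tool's x, y, z in m, a list of three; "delta_rot": the turn, a rotation vector about the tool's x, y, z in rad, a list of three. A call has 1 to 12 rows; each row shifts and turns the commanded pose from where the row before left it, along the tool's axes as they then stand; what a row does not reach is not made up. A row lasts 1/8 s, in which the tool goes at most 62.5 mm and 10.7 degrees, less where a joint would pass 70% of its speed; a pose out of reach is approached as far as the arm can. A call is refused whole if a number of a shift passes 0.0625 or a number of a turn 0.188, either way. A call with a gripper value outside its range is refused whole. "jaw" is the finger opening in m, from 0 to 0.0854, set as the call begins (left out, the last holds). The fingers move at their own pace and stop on an object; the grip force is fixed at half the most. Time passes only in rows, so rows that do not move let the fingers close. It gives the time, the measured TCP pose, the force, the opening and the grip force at its end, in the units of the state.
- get_state(): the state, without advancing time (a new reading comes with each control period).
- capture(name): name is "side" or "top"; returns a dict with "color" (480x640x3 uint8, blue, green, red), "fx", "fy", "cx", "cy" (pixels), "eye" and "rotation" of the camera in the world. Camera axes: x right, y up, looking along -z (the intrinsics and any distortion apply to the point x, -y, -z); pixel columns grow to the right and rows downward; lengths in m; the calibration is good to about 2 mm. A picture is of the moment at which its call begins. There is no depth.
- finish_job(): hands the job in; it is judged then, once.
The state is a dict: "time_s": time; "joint_positions": joint angles; "dq": joint speeds; "joint_efforts": joint torques, N m; "eef_pos": TCP position; "eef_rot": TCP orientation; "force": force on the tool from outside, world axes, zero at the start; "wrist_torque": the same for the moment, N m; "finger_gap": opening from 0.0 (shut) to 1.0 (fully open); "finger_force": force on a finger pad.
Only numpy, scipy, OpenCV 4.12 (cv2) and the standard library are available. Lean on these libraries where they do the work, as an engineer would, in place of code of your own. Each camera call takes 0.05 s, during which the arm holds its last target. There are 200 camera calls.

## Working session

There is one attempt and no reset: what is moved stays moved. The work goes in short steps, Python scripts to look and compute and a tool call to move; the robot and the scene stay as the last step left them, time stands still between calls to the robot, and variables do not carry over. Pictures are saved under pics/ and viewed, at most 10 in all, crops included, and the job is handed in when it is done.

Besides the shell and the picture viewer there is one more tool, called after "Request:" by a JSON object that holds its "name" and its "arguments", one argument or row to a line. arm_command: Moves the arm, as the interface text tells. Its arguments: {"type":"object","properties":{"increments":{"type":"array","items":{"type":"object","properties":{"xyz":{"type":"array","items":{"type":"number"}},"delta_rot":{"type":"array","items":{"type":"number"}}}}},"jaw":{"type":"number"}},"required":["increments"]}

```bash
mkdir -p pics
python3 - <<'E'
from station import *
import cv2
for n in("top","side"):
    c=capture(n); cv2.imwrite(f"pics/{n}0.png",c["color"]); print(n,c["fx"],c["fy"],c["cx"],c["cy"],c["eye"],c["rotation"],[k for k in c])
s=get_state(); print(s["eef_pos"],s["eef_rot"],s["time_s"])
E
```

```text
top 492.84253365117576 492.84253365117576 317.18918790398806 241.66912863914789 [ 0.45726955 -0.07824894  1.16698367] [[ 1.13983853e-02  9.94927783e-01 -9.99439044e-02]
 [-9.99935003e-01  1.13156876e-02 -1.39430698e-03]
 [-2.56300753e-04  9.99533013e-02  9.94992096e-01]] ['color', 'fx', 'fy', 'cx', 'cy', 'eye', 'rotation']
side 600.4924810262353 600.4924810262353 316.0049900806862 242.14679565923424 [0.20728021 0.76940433 0.88728065] [[-0.9154204   0.26339813 -0.30434672]
 [-0.402495   -0.59565232  0.69512307]
 [ 0.00180928  0.75882787  0.65128871]] ['color', 'fx', 'fy', 'cx', 'cy', 'eye', 'rotation']
[ 0.24711205 -0.5461151   0.25552979] [[ 9.11097797e-01  4.12189908e-01 -5.33421015e-04]
 [ 4.12190214e-01 -9.11096387e-01  1.61264634e-03]
 [ 1.78718588e-04 -1.68914945e-03 -9.99998557e-01]] 0.1
```

View pics/top0.png

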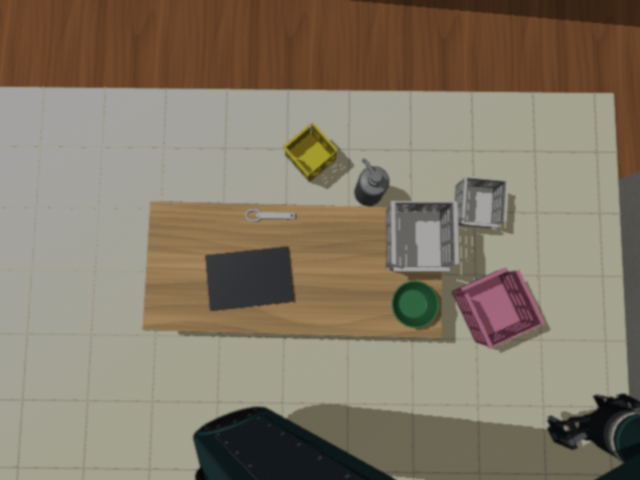

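View pics/side0.png

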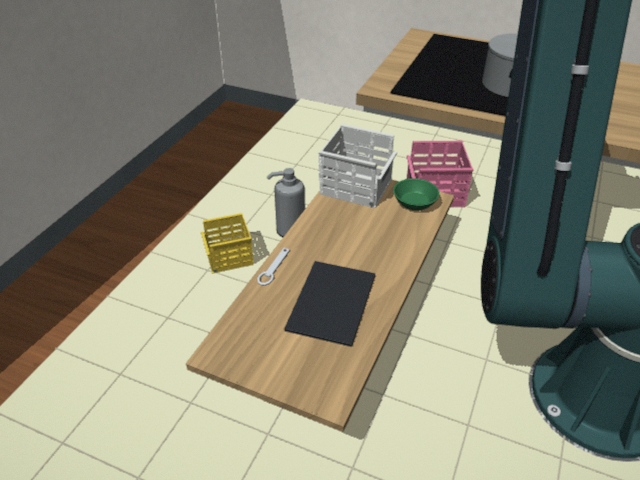

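Top view: the slate slab is at about (250,278) and is the only dark slab. The shelf's free end is at the left, (150,202) to (145,328). Basket candidates are the large white one on the shelf (422,237), which is the one meant, a small white one (483,205), a pink one (500,308) and a yellow one (312,152). The dish is at (416,304), the opener at (270,215) and the dispenser at (372,185).

```bash
cat > h.py <<'E'
from station import *
import cv2, numpy as np
def ray(c,uv,z):
    uv=np.atleast_2d(np.float64(uv)); d=np.c_[(uv[:,0]-c["cx"])/c["fx"],-(uv[:,1]-c["cy"])/c["fy"],-np.ones(len(uv))]@np.array(c["rotation"]).T
    e=np.array(c["eye"]); return e+d*((z-e[2])/d[:,2])[:,None]
def big(m,seed):
    m=cv2.morphologyEx(m.astype(np.uint8),cv2.MORPH_OPEN,np.ones((3,3)))
    cs=cv2.findContours(m,0,2)[0]
    cs=[k for k in cs if cv2.pointPolygonTest(k,seed,False)>=0]
    return max(cs,key=cv2.contourArea)
def rect(c,k,z):
    p=ray(c,k.reshape(-1,2),z)[:,:2]*1000; return cv2.minAreaRect(p.astype(np.float32))
def slab(c,seed):
    return rect(c,big(c["color"].max(2)<75,seed),0.108)
E
cat > m.py <<'E'
from h import *
for n,ss,bs in(("top",(250,278),(180,260)),("side",(332,300),(300,370))):
    c=capture(n); im=c["color"].astype(int)
    r=slab(c,ss); print(n,"slab",r,cv2.boxPoints(r).round(0).tolist())
    m=(im[...,2]-im[...,0]>25)
    try:
        k=big(m,bs); r=rect(c,k,.1); print("shelf",r,cv2.boxPoints(r).round(0).tolist())
    except Exception as e: print(e)
    if n=="top":
        print(ray(c,[(150,202),(145,328),(442,338),(245,210),(295,220),(387,204),(387,270)],.1).round(3))
        cv2.imwrite("pics/crop.png",cv2.resize(c["color"][180:350,130:470],None,fx=2.3,fy=2.3))
    else: print(ray(c,[(189,367),(344,430)],.1).round(3))
E
python3 m.py
```

```text
top slab ((483.927490234375, 67.63509368896484), (117.29199981689453, 179.20228576660156), 7.132042407989502) [[415.0, 149.0], [437.0, -29.0], [553.0, -14.0], [531.0, 164.0]]
shelf ((505.829345703125, -26.907257080078125), (645.2075805664062, 285.7705078125), 89.40827178955078) [[360.0, -348.0], [645.0, -351.0], [652.0, 294.0], [366.0, 297.0]]
[[ 0.648  0.291  0.1  ]
 [ 0.375  0.289  0.1  ]
 [ 0.361 -0.345  0.1  ]
 [ 0.632  0.082  0.1  ]
 [ 0.611 -0.028  0.1  ]
 [ 0.649 -0.229  0.1  ]
 [ 0.505 -0.228  0.1  ]]
side slab ((481.1498718261719, 72.65867614746094), (120.03395080566406, 182.2550048828125), 6.774964332580566) [[411.0, 156.0], [432.0, -25.0], [551.0, -11.0], [530.0, 170.0]]
shelf ((650.8782348632812, -96.8009033203125), (1036.4007568359375, 1116.7796630859375), 23.39960479736328) [[-46.0, 210.0], [397.0, -815.0], [1348.0, -403.0], [905.0, 621.0]]
[[0.638 0.297 0.1  ]
 [0.366 0.302 0.1  ]]
```

View pics/crop.png

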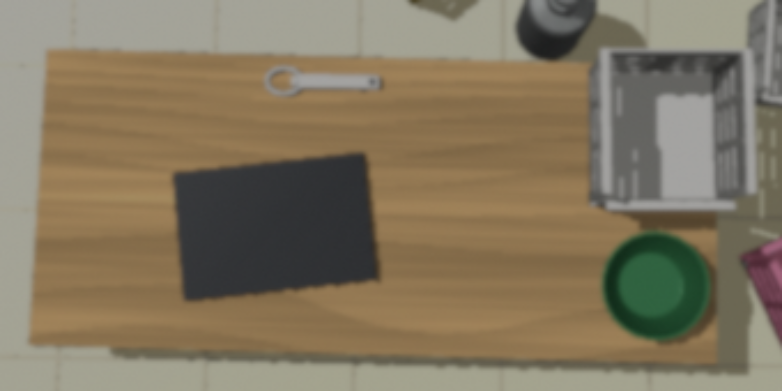

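Crop: slab at crop (276,226), turned about 7° on the board, with the opener clear of its way at (325,82), and the large white basket and dish at the other end. The slab centre is at about (0.482, 0.070). The shelf's free end is at y≈0.297 and its axis is turned about -0.7°. I'll push the slab's rear edge with both open fingertips. First I turn the tool square to the shelf, then move it behind the slab.

Request:
{"name": "arm_command", "arguments": {
  "increments": [
    {"xyz": [0, 0, 0], "delta_rot": [0, 0, -0.142]},
    {"xyz": [0, 0, 0], "delta_rot": [0, 0, -0.142]},
    {"xyz": [0, 0, 0], "delta_rot": [0, 0, -0.142]},
    {"xyz": [0, 0, 0], "delta_rot": [0, 0, -0.142]},
    {"xyz": [0, 0, 0], "delta_rot": [0, 0, -0.142]},
    {"xyz": [0, 0, 0], "delta_rot": [0, 0, -0.142]},
    {"xyz": [0, 0, 0], "delta_rot": [0, 0, -0.142]},
    {"xyz": [0, 0, 0], "delta_rot": [0, 0, -0.142]}
  ],
  "jaw": 0.0854
}}

```text
time_s: 1.2
eef_pos: [0.2472, -0.5465, 0.256]
eef_rot: [[0.005, 1.0, -0.0], [1.0, -0.005, 0.001], [0.001, -0.0, -1.0]]
force: [-0.3, -0.3, -0.1]
finger_gap: 1.005
finger_force: 0.0
```

Request:
{"name": "arm_command", "arguments": {
  "increments": [
    {"xyz": [0.038, 0.02, 0], "delta_rot": [0, 0, 0]},
    {"xyz": [0.038, 0.02, 0], "delta_rot": [0, 0, 0]},
    {"xyz": [0.038, 0.02, 0], "delta_rot": [0, 0, 0]},
    {"xyz": [0.038, 0.02, 0], "delta_rot": [0, 0, 0]},
    {"xyz": [0.038, 0.02, 0], "delta_rot": [0, 0, 0]},
    {"xyz": [0.038, 0.02, 0], "delta_rot": [0, 0, 0]},
    {"xyz": [0.038, 0.02, 0], "delta_rot": [0, 0, 0]},
    {"xyz": [0.038, 0.02, 0], "delta_rot": [0, 0, 0]},
    {"xyz": [0.038, 0.02, 0], "delta_rot": [0, 0, 0]},
    {"xyz": [0.038, 0.02, 0], "delta_rot": [0, 0, 0]},
    {"xyz": [0.038, 0.02, 0], "delta_rot": [0, 0, 0]},
    {"xyz": [0.038, 0.02, 0], "delta_rot": [0, 0, 0]}
  ]
}}

```text
time_s: 2.7
eef_pos: [0.4923, -0.0917, 0.2563]
eef_rot: [[0.01, 1.0, 0.0], [1.0, -0.01, 0.0], [0.0, 0.0, -1.0]]
force: [-0.1, 0.1, 0.5]
finger_gap: 0.999
finger_force: 0.0
```

Request:
{"name": "arm_command", "arguments": {
  "increments": [
    {"xyz": [0, 0, 0.014], "delta_rot": [0, 0, 0]},
    {"xyz": [0, 0, 0.014], "delta_rot": [0, 0, 0]},
    {"xyz": [0, 0, 0.014], "delta_rot": [0, 0, 0]},
    {"xyz": [0, 0, 0.014], "delta_rot": [0, 0, 0]},
    {"xyz": [0, 0, 0.014], "delta_rot": [0, 0, 0]},
    {"xyz": [0, 0, 0.014], "delta_rot": [0, 0, 0]},
    {"xyz": [0, 0, 0.014], "delta_rot": [0, 0, 0]},
    {"xyz": [0, 0, 0.014], "delta_rot": [0, 0, 0]},
    {"xyz": [0, 0, 0.01], "delta_rot": [0, 0, 0]},
    {"xyz": [0, 0, 0], "delta_rot": [0, 0, 0]}
  ]
}}

```text
time_s: 3.95
eef_pos: [0.4913, -0.0929, 0.1335]
eef_rot: [[0.01, 1.0, -0.002], [1.0, -0.01, 0.001], [0.001, -0.002, -1.0]]
force: [-0.3, -1.0, 0.1]
finger_gap: 1.0
finger_force: 0.0
```

Run:
```python
from h import *
c=capture("side"); cv2.imwrite("pics/s1.png",cv2.resize(c["color"][150:400,230:500],None,fx=2.2,fy=2.2))
```

```text
(no output)
```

View pics/s1.png

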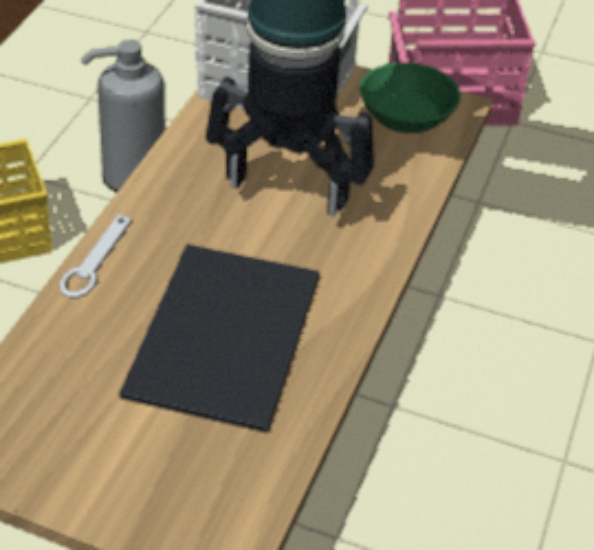

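The crop shows both fingertips behind the slab, at about (235,180) and (335,210), still clear above the board. I'll lower slowly until they touch.

Request:
{"name": "arm_command", "arguments": {
  "increments": [
    {"xyz": [0, 0, 0.0015], "delta_rot": [0, 0, 0]},
    {"xyz": [0, 0, 0.0015], "delta_rot": [0, 0, 0]},
    {"xyz": [0, 0, 0.0015], "delta_rot": [0, 0, 0]},
    {"xyz": [0, 0, 0.0015], "delta_rot": [0, 0, 0]},
    {"xyz": [0, 0, 0], "delta_rot": [0, 0, 0]}
  ]
}}

```text
time_s: 4.62
eef_pos: [0.4917, -0.093, 0.1282]
eef_rot: [[0.01, 1.0, -0.0], [1.0, -0.01, 0.0], [0.0, -0.0, -1.0]]
force: [-0.2, 0.2, 0.7]
finger_gap: 1.001
finger_force: 0.0
```

Request:
{"name": "arm_command", "arguments": {
  "increments": [
    {"xyz": [0, 0, 0.0015], "delta_rot": [0, 0, 0]},
    {"xyz": [0, 0, 0.0015], "delta_rot": [0, 0, 0]},
    {"xyz": [0, 0, 0], "delta_rot": [0, 0, 0]}
  ]
}}

```text
time_s: 5.0
eef_pos: [0.4917, -0.093, 0.1251]
eef_rot: [[0.01, 1.0, -0.0], [1.0, -0.01, 0.0], [0.0, -0.0, -1.0]]
force: [0.1, -0.4, 0.2]
finger_gap: 1.004
finger_force: 0.0
```

Request:
{"name": "arm_command", "arguments": {
  "increments": [
    {"xyz": [0, 0, 0.0015], "delta_rot": [0, 0, 0]},
    {"xyz": [0, 0, 0.0015], "delta_rot": [0, 0, 0]},
    {"xyz": [0, 0, 0.0], "delta_rot": [0, 0, 0]}
  ]
}}

```text
time_s: 5.38
eef_pos: [0.4917, -0.093, 0.1222]
eef_rot: [[0.01, 1.0, -0.0], [1.0, -0.01, 0.0], [0.0, -0.0, -1.0]]
force: [-0.5, 0.4, 0.2]
finger_gap: 1.004
finger_force: 0.0
```

Request:
{"name": "arm_command", "arguments": {
  "increments": [
    {"xyz": [0, 0, 0.0015], "delta_rot": [0, 0, 0]},
    {"xyz": [0, 0, 0.001], "delta_rot": [0, 0, 0]},
    {"xyz": [0, 0, 0.0], "delta_rot": [0, 0, 0]}
  ]
}}

```text
time_s: 5.75
eef_pos: [0.4917, -0.093, 0.1197]
eef_rot: [[0.01, 1.0, -0.0], [1.0, -0.01, 0.0], [0.0, -0.0, -1.0]]
force: [-0.8, -0.7, 0.6]
finger_gap: 0.999
finger_force: 0.0
```

Request:
{"name": "arm_command", "arguments": {
  "increments": [
    {"xyz": [0, 0, 0.0015], "delta_rot": [0, 0, 0]},
    {"xyz": [0, 0, 0.001], "delta_rot": [0, 0, 0]},
    {"xyz": [0, 0, 0.0], "delta_rot": [0, 0, 0]}
  ]
}}

```text
time_s: 6.12
eef_pos: [0.4917, -0.093, 0.1172]
eef_rot: [[0.01, 1.0, -0.0], [1.0, -0.01, 0.0], [0.0, -0.0, -1.0]]
force: [-0.2, 0.9, -0.1]
finger_gap: 1.0
finger_force: 0.0
```

Request:
{"name": "arm_command", "arguments": {
  "increments": [
    {"xyz": [0, 0, 0.001], "delta_rot": [0, 0, 0]},
    {"xyz": [0, 0, 0.0005], "delta_rot": [0, 0, 0]},
    {"xyz": [0, 0, 0.0], "delta_rot": [0, 0, 0]}
  ]
}}

```text
time_s: 6.5
eef_pos: [0.4917, -0.093, 0.1157]
eef_rot: [[0.01, 1.0, -0.0], [1.0, -0.01, 0.0], [0.0, -0.0, -1.0]]
force: [-0.8, 0.5, -0.8]
finger_gap: 1.002
finger_force: 0.0
```

Request:
{"name": "arm_command", "arguments": {
  "increments": [
    {"xyz": [0, 0, 0.001], "delta_rot": [0, 0, 0]},
    {"xyz": [0, 0, 0.0005], "delta_rot": [0, 0, 0]},
    {"xyz": [0, 0, 0.0], "delta_rot": [0, 0, 0]}
  ]
}}

```text
time_s: 6.88
eef_pos: [0.4918, -0.093, 0.1142]
eef_rot: [[0.01, 1.0, -0.0], [1.0, -0.01, 0.0], [0.0, -0.0, -1.0]]
force: [0.0, -0.4, 0.1]
finger_gap: 1.0
finger_force: 0.0
```

Request:
{"name": "arm_command", "arguments": {
  "increments": [
    {"xyz": [0, 0, 0.001], "delta_rot": [0, 0, 0]},
    {"xyz": [0, 0, 0.0], "delta_rot": [0, 0, 0]}
  ]
}}

```text
time_s: 7.12
eef_pos: [0.4918, -0.093, 0.1132]
eef_rot: [[0.01, 1.0, -0.0], [1.0, -0.01, 0.0], [0.0, -0.0, -1.0]]
force: [1.0, 0.4, -0.4]
finger_gap: 0.997
finger_force: 0.0
```

Request:
{"name": "arm_command", "arguments": {
  "increments": [
    {"xyz": [0.008, 0, 0], "delta_rot": [0, 0, 0]},
    {"xyz": [0.008, 0, 0], "delta_rot": [0, 0, 0]},
    {"xyz": [0.008, 0, 0], "delta_rot": [0, 0, 0]},
    {"xyz": [0.008, 0, 0], "delta_rot": [0, 0, 0]},
    {"xyz": [0.008, 0, 0], "delta_rot": [0, 0, 0]},
    {"xyz": [0.005, 0, 0], "delta_rot": [0, 0, 0]},
    {"xyz": [0.005, 0, 0], "delta_rot": [0, 0, 0]},
    {"xyz": [0.005, 0, 0], "delta_rot": [0, 0, 0]},
    {"xyz": [0.005, 0, 0], "delta_rot": [0, 0, 0]},
    {"xyz": [0.005, 0, 0], "delta_rot": [0, 0, 0]},
    {"xyz": [0.005, 0, 0], "delta_rot": [0, 0, 0]}
  ]
}}

```text
time_s: 8.5
eef_pos: [0.4924, -0.023, 0.1133]
eef_rot: [[0.01, 1.0, -0.0], [1.0, -0.01, -0.0], [-0.0, -0.0, -1.0]]
force: [-1.6, -3.5, 0.4]
finger_gap: 1.003
finger_force: 1.7
```

Run:
```python
from h import *
c=capture("side"); cv2.imwrite("pics/s2.png",cv2.resize(c["color"][150:400,230:500],None,fx=2.2,fy=2.2))
try: r=slab(c,(328,310)); print(r,cv2.boxPoints(r).round(0).tolist())
except Exception as e: print(e)
```

```text
((485.0119934082031, 84.52621459960938), (119.73335266113281, 182.8882598876953), 4.721452713012695) [[418.0, 171.0], [433.0, -12.0], [552.0, -2.0], [537.0, 181.0]]
```

View pics/s2.png

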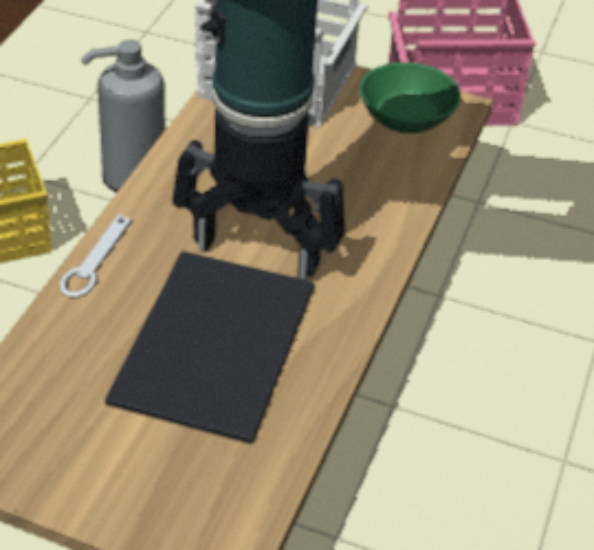

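The low-x fingertip (310,265) is touching the slab's rear edge. The slab is turning square as planned: 4.7° now, with 3.5 N on the tool. I'll keep pushing.

Request:
{"name": "arm_command", "arguments": {
  "increments": [
    {"xyz": [0.006, 0, 0], "delta_rot": [0, 0, 0]},
    {"xyz": [0.006, 0, 0], "delta_rot": [0, 0, 0]},
    {"xyz": [0.006, 0, 0], "delta_rot": [0, 0, 0]},
    {"xyz": [0.006, 0, 0], "delta_rot": [0, 0, 0]},
    {"xyz": [0.006, 0, 0], "delta_rot": [0, 0, 0]},
    {"xyz": [0.006, 0, 0], "delta_rot": [0, 0, 0]},
    {"xyz": [0.006, 0, 0], "delta_rot": [0, 0, 0]},
    {"xyz": [0.006, 0, 0], "delta_rot": [0, 0, 0]},
    {"xyz": [0.006, 0, 0], "delta_rot": [0, 0, 0]},
    {"xyz": [0.006, 0, 0], "delta_rot": [0, 0, 0]},
    {"xyz": [0.006, 0, 0], "delta_rot": [0, 0, 0]},
    {"xyz": [0.006, 0, 0], "delta_rot": [0, 0, 0]}
  ]
}}

```text
time_s: 10.05
eef_pos: [0.4932, 0.0493, 0.1133]
eef_rot: [[0.01, 1.0, -0.0], [1.0, -0.01, 0.0], [0.0, -0.0, -1.0]]
force: [-0.7, -2.8, -0.2]
finger_gap: 0.993
finger_force: 1.6
```

Run:
```python
from h import *
c=capture("side"); cv2.imwrite("pics/s3.png",cv2.resize(c["color"][150:450,180:500],None,fx=1.9,fy=1.9))
try: r=slab(c,(305,350)); print(r,cv2.boxPoints(r).round(0).tolist())
except Exception as e: print(e)
```

```text
((493.9941101074219, 152.56932067871094), (181.71969604492188, 120.22138214111328), 89.66291809082031) [[433.0, 62.0], [554.0, 61.0], [555.0, 243.0], [434.0, 244.0]]
```

Request:
{"name": "arm_command", "arguments": {
  "increments": [
    {"xyz": [0.006, 0, 0], "delta_rot": [0, 0, 0]},
    {"xyz": [0.006, 0, 0], "delta_rot": [0, 0, 0]},
    {"xyz": [0.006, 0, 0], "delta_rot": [0, 0, 0]},
    {"xyz": [0.006, 0, 0], "delta_rot": [0, 0, 0]},
    {"xyz": [0.006, 0, 0], "delta_rot": [0, 0, 0]},
    {"xyz": [0.006, 0, 0], "delta_rot": [0, 0, 0]},
    {"xyz": [0.006, 0, 0], "delta_rot": [0, 0, 0]},
    {"xyz": [0.006, 0, 0], "delta_rot": [0, 0, 0]},
    {"xyz": [0.006, 0, 0], "delta_rot": [0, 0, 0]},
    {"xyz": [0.006, 0, 0], "delta_rot": [0, 0, 0]},
    {"xyz": [0.006, 0, 0], "delta_rot": [0, 0, 0]},
    {"xyz": [0.006, 0, 0], "delta_rot": [0, 0, 0]}
  ]
}}

```text
time_s: 11.6
eef_pos: [0.4939, 0.1213, 0.1133]
eef_rot: [[0.01, 1.0, -0.0], [1.0, -0.01, 0.0], [0.0, -0.0, -1.0]]
force: [0.0, -4.8, 0.5]
finger_gap: 1.003
finger_force: 2.0
```

Request:
{"name": "arm_command", "arguments": {
  "increments": [
    {"xyz": [0.005, 0, 0], "delta_rot": [0, 0, 0]},
    {"xyz": [0.005, 0, 0], "delta_rot": [0, 0, 0]},
    {"xyz": [0.005, 0, 0], "delta_rot": [0, 0, 0]},
    {"xyz": [0.005, 0, 0], "delta_rot": [0, 0, 0]},
    {"xyz": [0.005, 0, 0], "delta_rot": [0, 0, 0]},
    {"xyz": [0.004, 0, 0], "delta_rot": [0, 0, 0]},
    {"xyz": [0.003, 0, 0], "delta_rot": [0, 0, 0]},
    {"xyz": [0, 0, 0], "delta_rot": [0, 0, 0]}
  ]
}}

```text
time_s: 12.6
eef_pos: [0.4942, 0.1534, 0.1133]
eef_rot: [[0.01, 1.0, -0.0], [1.0, -0.01, 0.001], [0.001, -0.0, -1.0]]
force: [0.3, -0.3, 0.7]
finger_gap: 0.996
finger_force: 0.5
```

Run:
```python
from h import *
c=capture("side"); cv2.imwrite("pics/s4.png",c["color"])
try: r=slab(c,(265,390)); print(r,cv2.boxPoints(r).round(0).tolist())
except Exception as e: print(e)
```

```text
((503.95965576171875, 174.3131561279297), (166.79620361328125, 364.7655334472656), 11.738204002380371) [[385.0, 336.0], [459.0, -21.0], [623.0, 13.0], [549.0, 370.0]]
```

View pics/s4.png

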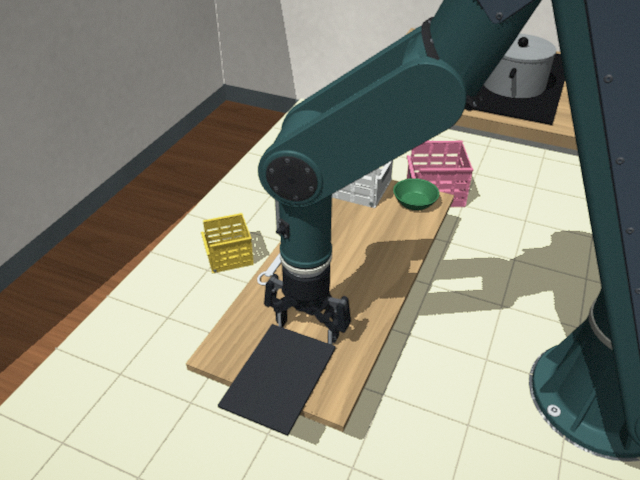

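The slab (275,380) is square and sticks out past the free end. I estimate its shelf y at about 0.279, so I'll push 10 mm more, then back off and lift.

Request:
{"name": "arm_command", "arguments": {
  "increments": [
    {"xyz": [0.003, 0, 0], "delta_rot": [0, 0, 0]},
    {"xyz": [0.003, 0, 0], "delta_rot": [0, 0, 0]},
    {"xyz": [0.002, 0, 0], "delta_rot": [0, 0, 0]},
    {"xyz": [0.002, 0, 0], "delta_rot": [0, 0, 0]},
    {"xyz": [0, 0, 0], "delta_rot": [0, 0, 0]},
    {"xyz": [-0.008, 0, 0], "delta_rot": [0, 0, 0]},
    {"xyz": [-0.015, 0, 0], "delta_rot": [0, 0, 0]},
    {"xyz": [-0.015, 0, 0], "delta_rot": [0, 0, 0]},
    {"xyz": [0, 0, 0], "delta_rot": [0, 0, 0]}
  ]
}}

```text
time_s: 13.78
eef_pos: [0.4939, 0.1235, 0.1133]
eef_rot: [[0.012, 1.0, -0.0], [1.0, -0.012, 0.0], [0.0, -0.0, -1.0]]
force: [0.6, -1.2, 0.8]
finger_gap: 1.001
finger_force: 0.0
```

Request:
{"name": "arm_command", "arguments": {
  "increments": [
    {"xyz": [-0.02, 0, -0.02], "delta_rot": [0, 0, 0]},
    {"xyz": [-0.03, 0, -0.03], "delta_rot": [0, 0, 0]},
    {"xyz": [-0.03, 0, -0.03], "delta_rot": [0, 0, 0]},
    {"xyz": [0, 0, -0.03], "delta_rot": [0, 0, 0]},
    {"xyz": [0, 0, 0], "delta_rot": [0, 0, 0]},
    {"xyz": [0, 0, 0], "delta_rot": [0, 0, 0]}
  ]
}}

```text
time_s: 14.52
eef_pos: [0.4927, 0.0451, 0.2228]
eef_rot: [[0.01, 1.0, -0.001], [1.0, -0.01, 0.0], [0.0, -0.001, -1.0]]
force: [0.7, -0.1, 0.1]
finger_gap: 1.001
finger_force: 0.0
```

Run:
```python
from h import *
for n,s in(("side",(275,388)),("top",(165,278))):
    c=capture(n); cv2.imwrite(f"pics/end_{n}.png",c["color"])
    try: r=slab(c,s); print(r,cv2.boxPoints(r).round(0).tolist())
    except Exception as e: print(n,e)
```

```text
((493.82611083984375, 266.5729064941406), (180.82200622558594, 122.87440490722656), 89.68303680419922) [[432.0, 177.0], [555.0, 176.0], [556.0, 357.0], [433.0, 357.0]]
((338.20684814453125, 123.15747833251953), (536.4293823242188, 453.5854797363281), 0.6584317684173584) [[67.0, 347.0], [73.0, -107.0], [609.0, -101.0], [604.0, 353.0]]
```

View pics/end_side.png

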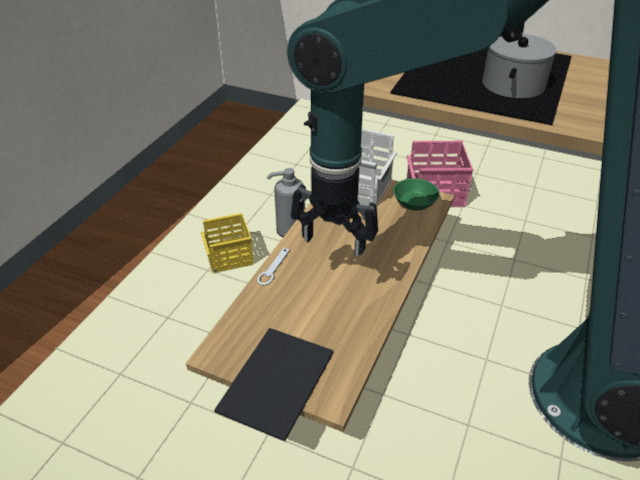

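View pics/end_top.png

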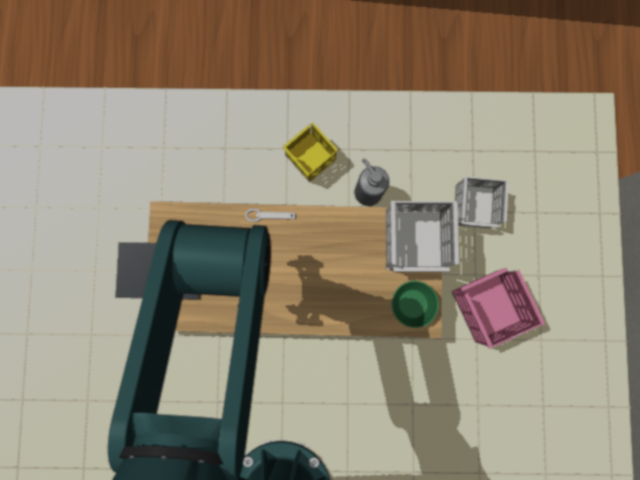

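The slab (275,383) is square and sticks out 57–63 mm past the free end. The basket, dish, opener and dispenser sit at the same pixels as before, and the hand is clear. I'm handing in.

```bash
python3 -c "
from station import *
print(finish_job())"
```

```text
the job is handed in; nothing more can be done
None
```

I slid the slab square along the shelf until about 60 mm of its 180 mm length sticks out past the free end (measured from the cameras), and the hand is clear. The basket, dish, opener and dispenser look unmoved in the pictures. I handed the job in at about 15 s; no verdict came back.

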